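Bring the empty cradle of the pipette carousel to the front

TASK

The pipette in the tray is to be hung up next: bring the carousel's empty cradle round to the front by gently pushing one of its arms with a fingertip, without gripping it, until the empty cradle stands straight over the blue-striped toe of the stand's foot, and leave it at rest there. Do not spin the carousel, do not push on or unhook the hanging pipettes, and leave the tray, its pipette, the tube rack and the tip box where they are.

Things in the scene. Friction and masses are not known exactly. Their poses are not given: they have to be found in the camera images.
- stand: pipette stand, fixed to the bench: white round foot 164 mm across and 30 mm high with one long toe, a 42 mm wide tongue with a blue stripe and a round blue pad at its end, and an upright post 24 mm across. Origin: centre of the foot on the bench, on the turning axis. The toe is the front of the stand and points along this body's -x axis; z up.
- toe (a point): centre of the round blue pad at the end of the stand's toe, 150 mm from the turning axis, 14 mm above the bench.
- carousel: turning top of the stand: white hub, 62 mm, five equal arms 72 degrees apart with U-shaped cradles open outwards: four hold pipettes, one is empty. Turns both ways without stops; needs about 0.12 N m (1.2 N at a cradle), stays where left. Origin: on the axis, level with the arms' top face, 250 mm above the bench. x along the EMPTY arm, z up. Hub ends 13 mm higher.
- cradle (a point): centre of the empty cradle (in the gap between its prongs), 100 mm from the axis, level with the arms' top face. Arm: stem 16 mm wide to 76 mm from the axis, then the cradle, 42 mm wide over its two 8 mm prongs, 26 mm gap, from 76 to 124 mm from the axis. All 12 mm thick below the top face (rib under the stem to 21 mm below); blue lips 4 mm high on top.
- pipette_red: white pipette, red button and band, hanging loose in a cradle, 90 g. Origin: on its axis under its collar (36 mm wide), level with the arms' top face; in the carousel frame 100 mm from the axis, 72 degrees from the empty arm counter-clockwise from above. z up. Its head (27 mm wide) ends 44 mm above the origin, the handle below is 29 mm wide, the nozzle ends 186 mm below.
- pipette_yellow: white pipette, yellow button and band, hanging loose in a cradle, 90 g. Origin: on its axis under its collar (36 mm wide), level with the arms' top face; in the carousel frame 100 mm from the axis, 144 degrees from the empty arm counter-clockwise from above. z up. Its head (27 mm wide) ends 44 mm above the origin, the handle below is 29 mm wide, the nozzle ends 186 mm below.
- pipette_blue: white pipette, blue button and band, hanging loose in a cradle, 90 g. Origin: on its axis under its collar (36 mm wide), level with the arms' top face; in the carousel frame 100 mm from the axis, 216 degrees from the empty arm counter-clockwise from above. z up. Its head (27 mm wide) ends 44 mm above the origin, the handle below is 29 mm wide, the nozzle ends 186 mm below.
- pipette_green: white pipette, green button and band, hanging loose in a cradle, 90 g. Origin: on its axis under its collar (36 mm wide), level with the arms' top face; in the carousel frame 100 mm from the axis, 288 degrees from the empty arm counter-clockwise from above. z up. Its head (27 mm wide) ends 44 mm above the origin, the handle below is 29 mm wide, the nozzle ends 186 mm below.
- tray: shallow white tray on the bench, 300 x 85 mm, 18 mm high, loose. Origin: centre of its underside.
- spare_pipette: white pipette with orange button lying in the tray, about 230 mm long along its x axis, 36 mm across at the collar, loose. Origin: under its axis, near its middle, at the tray's floor.
- tube_rack: red rack, 70 x 105 mm, 64 mm high, with blue-capped tubes standing in it up to 106 mm high, loose. Origin: centre of its underside.
- tip_box: box of pipette tips, blue base and clear lid, 85 x 120 mm, 75 mm high, loose. Origin: centre of its underside.
Mind the look-alikes: they are no part of the job. What is shaped like the pipette_blue but purple or turquoise is not meant.

How it is judged:
At the end, for the whole second after the job is handed in: Empty cradle centre on the toe's side of the post, within 15 mm of the toe's centre line seen from above (about 8.5 degrees); carousel at rest; the four hanging pipettes upright and seated (within 8 mm); tray, spare pipette, tube rack and tip box within 15 mm of where they began (x of cradle in the frame of stand below 0 m and y of cradle in the frame of stand between -0.015 and 0.015 m and angular speed of carousel below 0.05 rad/s and not (z of pipette_red in the frame of carousel above 0.008 m) and not (z of pipette_red in the frame of carousel below -0.008 m) and not (angle between pipette_red's own z axis and vertical above 0.25 rad) and not (z of pipette_yellow in the frame of carousel above 0.008 m) and not (z of pipette_yellow in the frame of carousel below -0.008 m) and not (angle between pipette_yellow's own z axis and vertical above 0.25 rad) and not (z of pipette_blue in the frame of carousel above 0.008 m) and not (z of pipette_blue in the frame of carousel below -0.008 m) and not (angle between pipette_blue's own z axis and vertical above 0.25 rad) and not (z of pipette_green in the frame of carousel above 0.008 m) and not (z of pipette_green in the frame of carousel below -0.008 m) and not (angle between pipette_green's own z axis and vertical above 0.25 rad) and distance of each of tray, spare_pipette, tube_rack, tip_box from where it was at the start of the episode below 0.015 m); the robot touches nothing.
It fails at once if a hanging pipette is lifted, tipped or knocked out of its cradle (z of any of pipette_red, pipette_yellow, pipette_blue, pipette_green in the frame of carousel above 0.008 m or z of any of pipette_red, pipette_yellow, pipette_blue, pipette_green in the frame of carousel below -0.008 m or angle between any of pipette_red, pipette_yellow, pipette_blue, pipette_green's own z axis and vertical above 0.25 rad).
It fails at once if the robot pushes on a hanging pipette (over 1 N) (contact force between any of the fingers, the arm and pipette_red above 1 N or contact force between any of the fingers, the arm and pipette_yellow above 1 N or contact force between any of the fingers, the arm and pipette_blue above 1 N or contact force between any of the fingers, the arm and pipette_green above 1 N).
It fails at once if the carousel is gripped or shoved (fingers press on it with over 15 N), or pushed with the arm or the gripper's body (over 2 N) (contact force between the fingers and carousel above 15 N or contact force between the arm and carousel above 2 N).
It fails at once if the carousel is spun (faster than 3 rad/s) instead of being pushed round gently (angular speed of carousel above 3 rad/s).
It fails at once if the tray, the pipette in it, the tube rack or the tip box is moved more than 15 mm (distance of any of tray, spare_pipette, tube_rack, tip_box from where it was at the start of the episode above 0.015 m).
It also fails if it takes over 48 s, if anything falls off the work surface, if the arm or the gripper's body presses on something with over 40 N, if the wrist force passes 120 N, or if a joint passes its speed limit or range.

ROBOT

A 6-joint arm with a two-finger parallel gripper is mounted at the origin on the work surface. World frame = base frame: x ahead of the robot, y to its left, z up, the work surface at z = 0. Lengths are in m, angles in rad, forces in N, time in s.
With the tool pointing down it reaches from about 0.375 to 0.9 m from the base axis. Payload 3.1 kg.
Tool frame: the origin (TCP) lies midway between the tips of the shut fingers; the grasp point (between the pads) lies 19 mm behind it; z points along the fingers, y is the line along which they close (so a half turn about z gives the same grasp; the last joint's range is limited). The gripper opens to 87 mm and grips with 3 to 60 N. Pads are 19 mm wide; open, the fingers measure 117 mm over their backs; the gripper's body (75 mm by 190 mm) begins 51 mm behind the grasp point.
Start: joints at [-1.44, 0.527, 1.433, -0, 1.181, -0.178], TCP at [0.19, -0.595, 0.223] pointing down, gripper open.
Joint ranges: [-3.08, 3.08], [-0.75, 2.2], [0.22, 2.44], [-1.43, 4.57], [0, 2.65], [-2.85, 2.85]. Speed limits (rad/s): [2.79, 2.79, 3.14, 3.14, 3.14, 3.14].

INTERFACE

Orientations are given as a unit quaternion [x, y, z, w].
In Python, from rig import robot gives the robot as it stands.
- The arm moves only by the shell command python3 -m jog 'ROWS' [FORCE]. ROWS is a JSON object of lists of equal length, an entry for each row: "dp": the shift along the tool's x, y, z in mm, a list of three; "delta_rot": the turn, a rotation vector about the tool's x, y, z in rad, a list of three; "gripper": the opening, from -1 (shut) to 1 (fully open). A call has 1 to 12 rows; each row is the pose to reach, as a shift and turn from the pose commanded when the call began, along the tool's axes at that moment; what a row does not reach only later rows make up. A row lasts 1/10 s, in which the tool goes at most 50 mm and 8.59 degrees, less where a joint would pass 70% of its speed; a pose out of reach is approached as far as the arm can. A call with a gripper value outside its range is refused whole. The fingers move at their own pace and stop on an object; FORCE is the grip in N (left out, the last holds). Time passes only in rows, so rows that repeat a pose let the fingers close. It gives the time, the measured TCP pose, the force, the opening and the grip force at its end, in the units of the state.
- robot.get_obs(): the state, without advancing time (a new reading comes with each control period).
- robot.camera(name): name is "scene" or "top" or "wrist"; returns the picture (400x640x3 uint8, red, green, blue); there is no depth.
- robot.camera_model(name): a dict with "fx", "fy", "cx", "cy" (pixels), "xyz" and "orientation" of the camera in the world; the wrist camera has in their place "T_tool_cam" (4x4, takes a point from camera to tool coordinates, whose origin is the TCP and whose axes are the flange's). Camera axes: x right, y down, z forward; pixel columns grow to the right and rows downward; lengths in m; the calibration is good to about 2 mm. A picture is of the moment at which its call begins: read the wrist's pose just before it. camera_model takes no time and is no camera call.
- robot.hand_in(): hands the job in; it is judged then, once.
Trained networks look in the newest picture that a camera, given by its name, has taken for a name from the list of things; names that differ only in an ending like _2 or _b are one class to them, and where a whole thing is asked for, a point or a joint stands for the part that bears it (a point fixed in the world has none). Each returns a list of dicts, best first, with "score" (0 to 1); they miss things now and then, are a little off and sometimes report something else, mostly with a low value. They report only what shows in the picture. A call takes as long as a camera call. They do not tell look-alikes from the thing itself.
- robot.search_frame(name, camera): "rect" ([left, top, right, bottom] in pixels, round what is visible of it).
The state is a dict: "time": time; "q": joint angles; "joint_velocities": joint speeds; "joint_torque": joint torques, N m; "position": TCP position; "tool_rot": TCP orientation; "ft_force": force on the tool from outside, world axes, zero at the start; "moment": the same for the moment, N m; "grip_width": finger opening in m; "grip_force": force on a finger pad.
Only numpy, scipy, OpenCV 4.12 (cv2) and the standard library are available. Lean on these libraries where they do the work, as an engineer would, in place of code of your own. Each camera call takes 0.05 s, during which the arm holds its last target. There are 200 camera calls.

## Working session

There is one attempt and no reset: what is moved stays moved. The work goes in short steps, Python scripts to look and compute and a shell command to move; the robot and the scene stay as the last step left them, time stands still between calls to the robot, and variables do not carry over. Pictures are saved under pics/ and viewed, at most 10 in all, crops included, and the job is handed in when it is done.

```bash
mkdir -p pics
python3 - <<'E'
from rig import robot
import cv2
for c in("scene","top"):
    im=robot.camera(c); cv2.imwrite(f"pics/{c}1.png",im[:,:,::-1])
    m=robot.camera_model(c); print(c,m)
    for n in("stand","toe","carousel","cradle","pipette_red","pipette_blue","tray","tube_rack","tip_box"):
        try: print(n,[(d["rect"],round(d["score"],2)) for d in robot.search_frame(n,c)][:3])
        except Exception as e: print(n,e)
o=robot.get_obs();print(o["time"],o["position"],o["tool_rot"])
E
```

```text
scene {'fx': 496.04087127194356, 'fy': 496.04087127194356, 'cx': 314.37142911439844, 'cy': 196.23031406698934, 'xyz': array([ 1.20998094, -0.49575193,  1.12831482]), 'orientation': array([ 0.82964084,  0.42814109, -0.16444193, -0.31835536])}
stand [([266.0, 228.5, 325.7, 296.5], 0.6)]
toe [([263.7, 226.8, 327.9, 299.1], 0.91)]
carousel [([245.7, 188.1, 342.1, 258.2], 0.85)]
cradle [([238.0, 183.7, 344.5, 258.2], 0.63)]
pipette_red []
pipette_blue [([225.7, 161.3, 243.9, 212.3], 0.94), ([224.5, 188.4, 240.9, 244.1], 0.73), ([205.2, 211.4, 225.1, 268.2], 0.73)]
tray [([151.8, 243.2, 214.8, 345.8], 0.88)]
tube_rack [([378.5, 139.8, 420.3, 189.4], 0.91)]
tip_box [([423.5, 178.0, 471.2, 223.6], 0.76)]
top {'fx': 388.0889982906703, 'fy': 388.0889982906703, 'cx': 320.4653823900975, 'cy': 203.45904044320335, 'xyz': array([0.41209147, 0.02331505, 1.32735599]), 'orientation': array([ 0.7150202 , -0.69825165,  0.02669831, -0.02186189])}
stand [([336.0, 157.9, 381.7, 230.8], 0.88)]
toe [([335.2, 159.2, 382.1, 234.0], 0.77)]
carousel [([326.3, 133.9, 401.6, 215.9], 0.95)]
cradle [([321.9, 131.3, 406.9, 217.0], 0.75)]
pipette_red []
pipette_blue [([403.0, 210.6, 420.1, 225.7], 0.51), ([362.1, 253.3, 376.7, 266.3], 0.46), ([355.2, 195.3, 370.0, 214.4], 0.44)]
tray [([418.1, 176.3, 459.7, 269.2], 0.76)]
tube_rack [([195.0, 200.8, 238.4, 225.5], 0.75)]
tip_box [([188.5, 143.4, 233.5, 175.1], 0.86)]
1.0 [ 0.18997988 -0.59539229  0.22255303] [ 9.88102616e-01  1.53796037e-01  4.23520350e-06 -1.51091766e-06]
```

View pics/scene1.png

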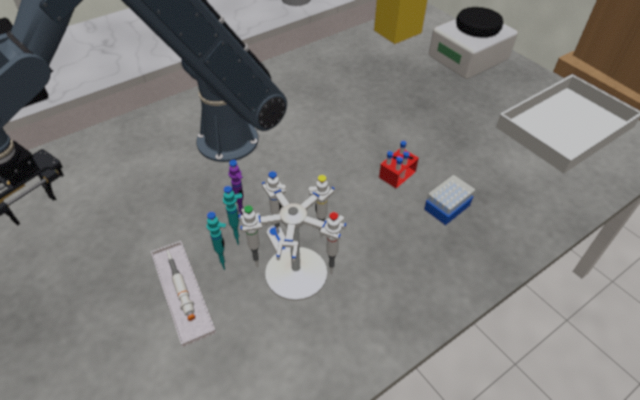

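View pics/top1.png

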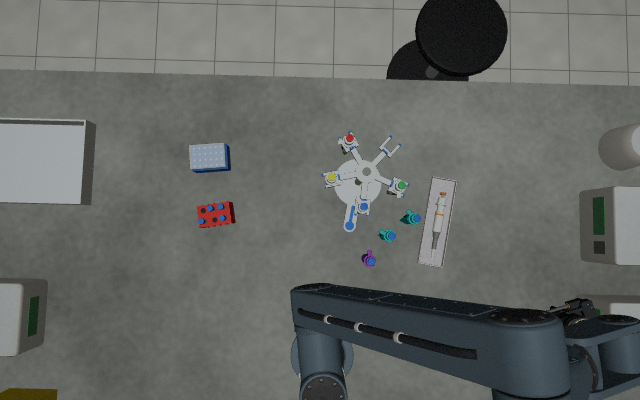

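The scene view shows the stand with a hub near (293,213). In the top view the hub is at (367,172), the empty cradle at about (391,146) and the toe pad at about (349,226). The turquoise and purple look-alikes stand at (413,217), (388,236) and (369,259). I'll zoom in for exact pixels.

```bash
cat > h.py <<'E'
from rig import robot
import numpy as np, cv2
from scipy.spatial.transform import Rotation as R
def ray(c,u,v,z):
    m=robot.camera_model(c);d=R.from_quat(m["orientation"]).apply([(u-m["cx"])/m["fx"],(v-m["cy"])/m["fy"],1])
    return m["xyz"]+d*(z-m["xyz"][2])/d[2]
def proj(c,p):
    m=robot.camera_model(c);q=R.from_quat(m["orientation"]).inv().apply(np.atleast_2d(p)-m["xyz"])
    return np.c_[m["fx"]*q[:,0]/q[:,2]+m["cx"],m["fy"]*q[:,1]/q[:,2]+m["cy"]]
E
python3 - <<'E'
from h import *
im=cv2.imread("pics/top1.png"); c=im[125:245,310:430]
cv2.imwrite("pics/crop1.png",cv2.resize(c,(600,600),interpolation=cv2.INTER_CUBIC))
b=((im[...,0].astype(int)-im[...,2]>60)).astype(np.uint8); b[:125]=0;b[245:]=0;b[:,:320]=0;b[:,425:]=0
n,l,s,ce=cv2.connectedComponentsWithStats(b)
for i in range(1,n):
    if s[i,4]>3: print(ce[i].round(1),s[i,4])
for n,u,v,z in(("hub",367,172,.263),("cradle",391,146,.25),("pad",349.5,226,.028),("foot",358,182,.03),("red",349,139,.294),("yel",331,177,.294),("blue",364,207,.294),("green",401,186,.294),("tq1",413,217,.2),("tq2",388,236,.2),("pur",369,259,.2)): print(n,ray("top",u,v,z).round(3))
E
```

```text
[349.8 131. ] 5
[390.5 136. ] 4
[339.2 137. ] 4
[399.5 144. ] 4
[351.8 147.3] 11
[384.8 151.2] 9
[338.2 176.2] 8
[391.5 183.3] 12
[408.4 183.8] 5
[324.4 186.2] 5
[403.4 194.8] 5
[363.7 199.4] 9
[363.8 206.1] 44
[350. 220.] 110
[413.2 217.5] 132
[367.2 215.4] 5
[387.8 234.9] 133
hub [ 0.576 -0.11   0.263]
cradle [ 0.653 -0.178  0.25 ]
pad [ 0.428 -0.083  0.028]
foot [ 0.577 -0.109  0.03 ]
red [ 0.66  -0.056  0.294]
yel [ 0.555 -0.01   0.294]
blue [ 0.477 -0.099  0.294]
green [ 0.535 -0.198  0.294]
tq1 [ 0.457 -0.254  0.2  ]
tq2 [ 0.4   -0.181  0.2  ]
pur [ 0.332 -0.127  0.2  ]
```

View pics/crop1.png

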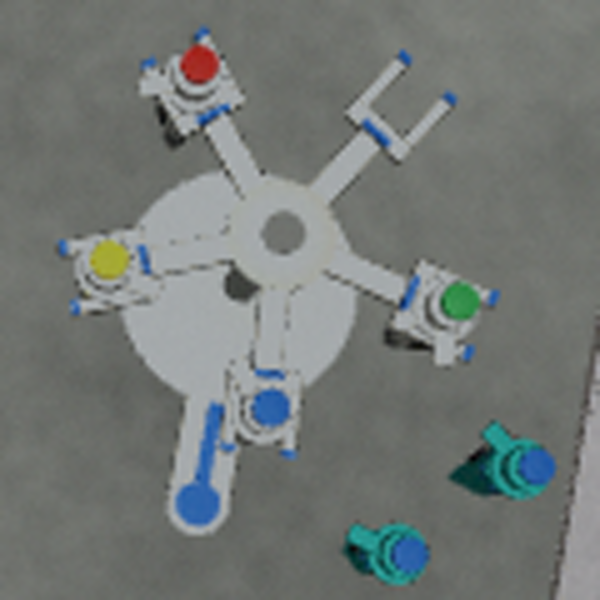

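The crop shows the hub at (367,172), the empty cradle at (391,146) and the pad at (349.4,226). Hub to cradle comes out at 103 mm and hub to toe at 150 mm, and the foot axis agrees with the hub. The empty arm is at −41° and the toe at about 170°, so I'll push clockwise by about 149° from the red side. First I lift, shut the fingers and cross over.

```bash
python3 -m jog '{"dp":[[0,0,-50],[0,0,-100],[0,0,-140],[603,-287,-140],[603,-287,-140],[603,-287,-140],[603,-287,-140],[603,-287,-140],[603,-287,-140],[603,-287,-140],[603,-287,-140],[603,-287,-140]],"delta_rot":[[0,0,0],[0,0,0],[0,0,0],[0,0,0],[0,0,0],[0,0,0],[0,0,0],[0,0,0],[0,0,0],[0,0,0],[0,0,0],[0,0,0]],"gripper":[-1,-1,-1,-1,-1,-1,-1,-1,-1,-1,-1,-1]}' 10
python3 - <<'E'
from h import *
# look-alike heights: intersect top and scene rays
for n,t,s in(("tq1",(414,217.5),(211,215)),("tq2",(388.5,235.5),(230,189)),("pur",(370,259),(233,163)),("hub",(367,172),(293,211))):
    print(n,min(((np.linalg.norm(ray("top",*t,z)-ray("scene",*s,z)),z,ray("top",*t,z).round(3)) for z in np.arange(.05,.4,.005)),key=lambda a:a[0]))
E
```

```text
time: 2.2
position: [0.5195, -0.286, 0.3628]
tool_rot: [0.988, 0.154, 0.0, 0.0]
ft_force: [1.1, -1.1, -0.4]
grip_width: 0.0029
grip_force: 0.0
tq1 (np.float64(0.007939604058760215), np.float64(0.21999999999999992), array([ 0.455, -0.252,  0.22 ]))
tq2 (np.float64(0.0006485756346432999), np.float64(0.21999999999999992), array([ 0.402, -0.179,  0.22 ]))
pur (np.float64(0.0062065377951548385), np.float64(0.22999999999999993), array([ 0.335, -0.126,  0.23 ]))
hub (np.float64(0.0036608047648536307), np.float64(0.2549999999999999), array([ 0.577, -0.111,  0.255]))
```

```bash
python3 -m jog '{"dp":[[50,-24,0],[100,-47,0],[150,-71,0],[195,-92,0],[195,-92,0],[195,-92,0],[195,-92,0]],"delta_rot":[[0,0,0],[0,0,0],[0,0,0],[0,0,0],[0,0,0],[0,0,0],[0,0,0]],"gripper":[-1,-1,-1,-1,-1,-1,-1]}'
python3 - <<'E'
from h import *
print(robot.get_obs()["position"])
cv2.imwrite("pics/wrist1.png",robot.camera("wrist")[:,:,::-1])
E
```

```text
time: 2.9
position: [0.6753, -0.1414, 0.3622]
tool_rot: [0.988, 0.154, -0.001, 0.0]
ft_force: [-0.7, -0.5, 0.2]
grip_width: 0.0002
grip_force: 0.0
[ 0.67533335 -0.14142695  0.36221545]
```

View pics/wrist1.png

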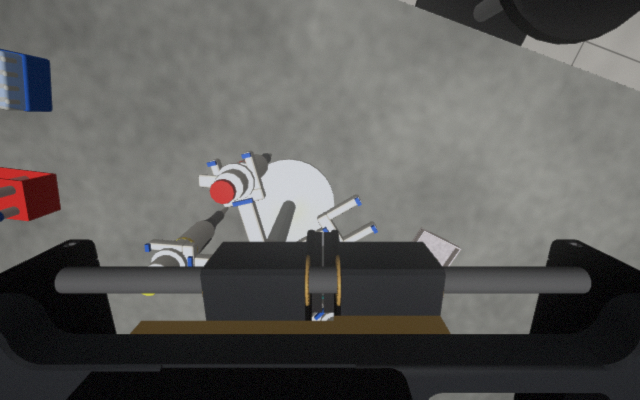

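The wrist view has the fingertip at (322,235), with the empty cradle's prongs to its right ending at (358,201) and (375,229). I'll check that against the model and plan the arc.

```bash
cat >> h.py <<'E'
H=np.array([.576,-.110])
def wproj(p,o):
    m=robot.camera_model("wrist");T=np.array(m["T_tool_cam"]);Rt=R.from_quat(o["tool_rot"])
    q=(Rt.inv().apply(np.atleast_2d(p)-o["position"])-T[:3,3])@T[:3,:3]
    return np.c_[m["fx"]*q[:,0]/q[:,2]+m["cx"],m["fy"]*q[:,1]/q[:,2]+m["cy"]]
def fing(a,gap=0,r=.095):  # finger centre for empty arm angle a (deg)
    t=np.radians(a);u=np.array([np.cos(t),np.sin(t)]);n=np.array([-u[1],u[0]])
    ex=R.from_quat([.988,.154,0,0]).apply([1,0,0])[:2]; c=n@ex
    d=.021+.0095*abs(c)+.015*np.sqrt(1-c*c)+gap
    return H+r*u+d*n
def tool(w): # world xy shift (m) -> tool mm
    return (R.from_quat([.988,.154,0,0]).inv().apply([*w,0])*1000)[:2]
E
python3 - <<'E'
from h import *
o=robot.get_obs()
a=np.radians(-41.5);u=np.array([np.cos(a),np.sin(a)]);n=np.array([-u[1],u[0]])
for s in(-1,1):
    p=H+.122*u+s*.017*n;print("tip",s,wproj([*p,.252],o))
print("fingertip",wproj(o["position"],o),"below",wproj([*o["position"][:2],.25],o))
print("gap spot",fing(-41.5,.01),"here",o["position"])
p0=fing(-41.5,.008)
for k,a in enumerate(np.arange(-41.5,-193,-2.5)): print(round(a,1),(fing(a)).round(4),tool(fing(a)-fing(-41.5-30*(k//12))).round())
E
```

```text
tip -1 [[374.77306092 230.98654717]]
tip 1 [[358.59866651 203.57005104]]
fingertip [[322.54063839 245.86258541]] below [[322.70352699 195.78163885]]
gap spot [ 0.67818667 -0.13786923] here [ 0.67498767 -0.14209475  0.36246099]
-41.5 [ 0.6716 -0.1454] [0. 0.]
-44.0 [ 0.6697 -0.1498] [-3.  4.]
-46.5 [ 0.6676 -0.1541] [-6.  7.]
-49.0 [ 0.6652 -0.1583] [-10.  10.]
-51.5 [ 0.6627 -0.1624] [-14.  14.]
-54.0 [ 0.6599 -0.1664] [-17.  17.]
-56.5 [ 0.657  -0.1703] [-21.  19.]
-59.0 [ 0.6538 -0.1741] [-26.  22.]
-61.5 [ 0.6505 -0.1777] [-30.  24.]
-64.0 [ 0.6469 -0.1811] [-34.  27.]
-66.5 [ 0.6432 -0.1844] [-39.  29.]
-69.0 [ 0.6393 -0.1875] [-44.  30.]
-71.5 [ 0.6353 -0.1903] [0. 0.]
-74.0 [ 0.6319 -0.1928] [-4.  1.]
-76.5 [ 0.6289 -0.195 ] [-7.  2.]
-79.0 [ 0.6257 -0.1971] [-11.   4.]
-81.5 [ 0.6225 -0.1991] [-15.   4.]
-84.0 [ 0.6191 -0.201 ] [-19.   5.]
-86.5 [ 0.6156 -0.2028] [-22.   6.]
-89.0 [ 0.6121 -0.2044] [-26.   6.]
-91.5 [ 0.6084 -0.2059] [-30.   7.]
-94.0 [ 0.6047 -0.2072] [-34.   7.]
-96.5 [ 0.6008 -0.2084] [-38.   7.]
-99.0 [ 0.5969 -0.2095] [-42.   7.]
-101.5 [ 0.5929 -0.2104] 
[... 615 characters left out ...]
16. -16.]
-146.5 [ 0.5178 -0.1941] [-19. -19.]
-149.0 [ 0.514  -0.1913] [-22. -23.]
-151.5 [ 0.5104 -0.1883] [-25. -27.]
-154.0 [ 0.5069 -0.1851] [-27. -31.]
-156.5 [ 0.5036 -0.1817] [-29. -36.]
-159.0 [ 0.5004 -0.1781] [-31. -40.]
-161.5 [ 0.4974 -0.1744] [0. 0.]
-164.0 [ 0.4947 -0.1711] [-2. -4.]
-166.5 [ 0.4922 -0.1678] [-3. -8.]
-169.0 [ 0.4898 -0.1645] [ -4. -12.]
-171.5 [ 0.4876 -0.161 ] [ -5. -16.]
-174.0 [ 0.4855 -0.1573] [ -6. -20.]
-176.5 [ 0.4835 -0.1536] [ -7. -24.]
-179.0 [ 0.4817 -0.1498] [ -7. -28.]
-181.5 [ 0.48   -0.1458] [ -8. -33.]
-184.0 [ 0.4785 -0.1417] [ -8. -37.]
-186.5 [ 0.4772 -0.1376] [ -8. -41.]
-189.0 [ 0.4761 -0.1333] [ -8. -46.]
-191.5 [ 0.4752 -0.129 ] [0. 0.]
```

The projections match the picture within about 2 px. I'll back off 10 mm for clearance, descend to z≈0.242 and look with the force reading.

```bash
python3 -m jog '{"dp":[[10,-6,0],[10,-6,-0],[10,-6,30],[10,-6,60],[10,-6,90],[10,-6,110],[10,-6,120],[10,-6,120],[10,-6,120]],"delta_rot":[[0,0,0],[0,0,0],[0,0,0],[0,0,0],[0,0,0],[0,0,0],[0,0,0],[0,0,0],[0,0,0]],"gripper":[-1,-1,-1,-1,-1,-1,-1,-1,-1]}'
```

```text
time: 3.85
position: [0.6844, -0.1326, 0.2438]
tool_rot: [0.988, 0.154, 0.001, 0.001]
ft_force: [0.1, -0.3, 0.2]
grip_width: 0.0004
grip_force: 0.0
```

```bash
python3 -m jog '{"dp":[[-4,2,2],[-8,4,2],[-12,6,2],[-16,8,2],[-19,12,2],[-22,15,2],[-26,18,2],[-30,22,2],[-33,25,2],[-37,27,2],[-42,30,2],[-46,32,2]],"delta_rot":[[0,0,0],[0,0,0],[0,0,0],[0,0,0],[0,0,0],[0,0,0],[0,0,0],[0,0,0],[0,0,0],[0,0,0],[0,0,0],[0,0,0]],"gripper":[-1,-1,-1,-1,-1,-1,-1,-1,-1,-1,-1,-1]}'
python3 - <<'E'
from h import *
im=robot.camera("wrist");cv2.imwrite("pics/wrist2.png",im[:,:,::-1])
E
```

```text
time: 5.05
position: [0.6493, -0.1768, 0.2405]
tool_rot: [0.988, 0.154, -0.0, -0.0]
ft_force: [1.1, 0.9, -1.0]
grip_width: 0.0001
grip_force: 0.6
```

View pics/wrist2.png

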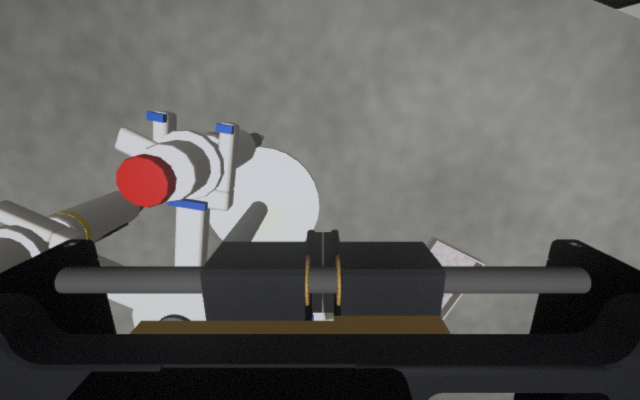

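The carousel turns with the finger: the red pipette is now at (147,180) in the wrist view, and the force is about 1.4 N as expected. I'll continue along the arc.

```bash
python3 -m jog '{"dp":[[-4,3,0],[-9,5,0],[-14,6,0],[-18,8,0],[-22,9,0],[-25,10,0],[-29,12,0],[-33,12,0],[-37,13,0],[-40,14,0],[-44,14,0],[-48,15,0]],"delta_rot":[[0,0,0],[0,0,0],[0,0,0],[0,0,0],[0,0,0],[0,0,0],[0,0,0],[0,0,0],[0,0,0],[0,0,0],[0,0,0],[0,0,0]],"gripper":[-1,-1,-1,-1,-1,-1,-1,-1,-1,-1,-1,-1]}'
```

```text
time: 6.3
position: [0.6082, -0.2054, 0.2406]
tool_rot: [0.988, 0.154, -0.0, -0.0]
ft_force: [0.7, 0.1, -0.1]
grip_width: 0.0003
grip_force: 0.6
```

Run:
```python
from h import *
im=robot.camera("top");c=im[125:245,310:430]
cv2.imwrite("pics/top2.png",cv2.resize(c,(600,600),interpolation=cv2.INTER_CUBIC)[:,:,::-1])
```

```text
(no output)
```

View pics/top2.png

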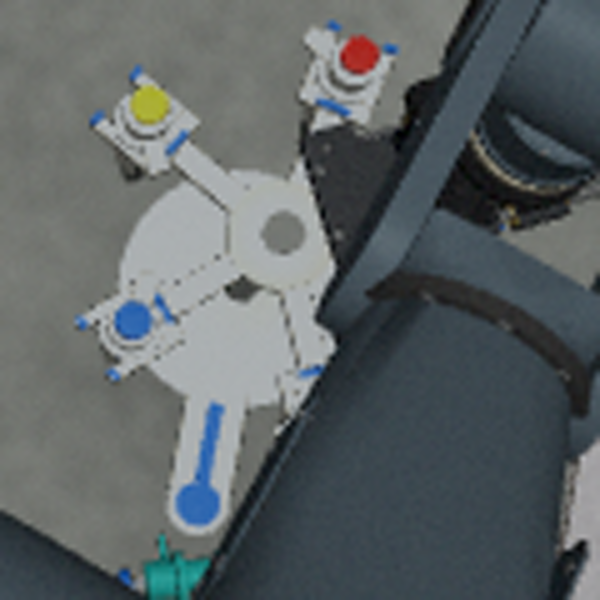

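The yellow, blue and red buttons in the crop show the carousel has turned about 53°, as planned. But a turquoise look-alike now shows at (170,575), which is not where it stood, so I'll check the scene camera.

Run:
```python
from h import *
im=robot.camera("scene");cv2.imwrite("pics/scene2.png",im[:,:,::-1])
print(robot.get_obs()["q"].round(2) if hasattr(robot.get_obs()["q"],"round") else robot.get_obs()["q"])
```

```text
[-0.5   0.53  1.37 -0.    1.24  0.76]
```

View pics/scene2.png

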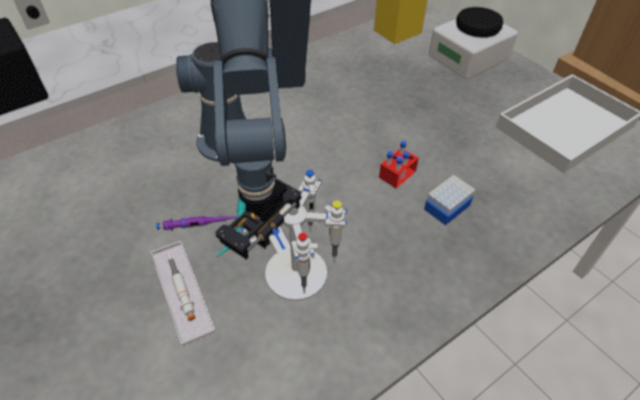

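The scene view shows the purple look-alike lying at about (195,222) and turquoise ones lying near (230,245). They have toppled onto the bench and lie low. The tray (185,290), rack, tip box and hanging pipettes look undisturbed, so I'll continue.

```bash
python3 -m jog '{"dp":[[-4,0,0],[-8,0,0],[-12,0,0],[-16,0,0],[-20,-1,0],[-24,-1,0],[-28,-2,0],[-32,-3,0],[-36,-5,0],[-40,-6,0],[-44,-8,0],[-48,-10,0]],"delta_rot":[[0,0,0],[0,0,0],[0,0,0],[0,0,0],[0,0,0],[0,0,0],[0,0,0],[0,0,0],[0,0,0],[0,0,0],[0,0,0],[0,0,0]],"gripper":[-1,-1,-1,-1,-1,-1,-1,-1,-1,-1,-1,-1]}'
```

```text
time: 7.6
position: [0.5594, -0.2104, 0.2406]
tool_rot: [0.988, 0.154, 0.0, 0.0]
ft_force: [1.7, 0.9, 0.2]
grip_width: 0.0003
grip_force: 0.5
```

```bash
python3 -m jog '{"dp":[[-4,-2,0],[-8,-4,0],[-12,-6,0],[-15,-9,0],[-19,-12,0],[-22,-15,0],[-25,-18,0],[-28,-21,0],[-31,-25,0],[-34,-28,0],[-37,-32,0],[-40,-36,0]],"delta_rot":[[0,0,0],[0,0,0],[0,0,0],[0,0,0],[0,0,0],[0,0,0],[0,0,0],[0,0,0],[0,0,0],[0,0,0],[0,0,0],[0,0,0]],"gripper":[-1,-1,-1,-1,-1,-1,-1,-1,-1,-1,-1,-1]}'
python3 - <<'E'
from h import *
im=robot.camera("top");c=im[125:245,310:430]
cv2.imwrite("pics/top3.png",cv2.resize(c,(600,600),interpolation=cv2.INTER_CUBIC)[:,:,::-1])
E
```

```text
time: 8.8
position: [0.5104, -0.1881, 0.2406]
tool_rot: [0.988, 0.154, -0.0, 0.0]
ft_force: [2.0, 0.1, 0.6]
grip_width: 0.0004
grip_force: 0.5
```

View pics/top3.png

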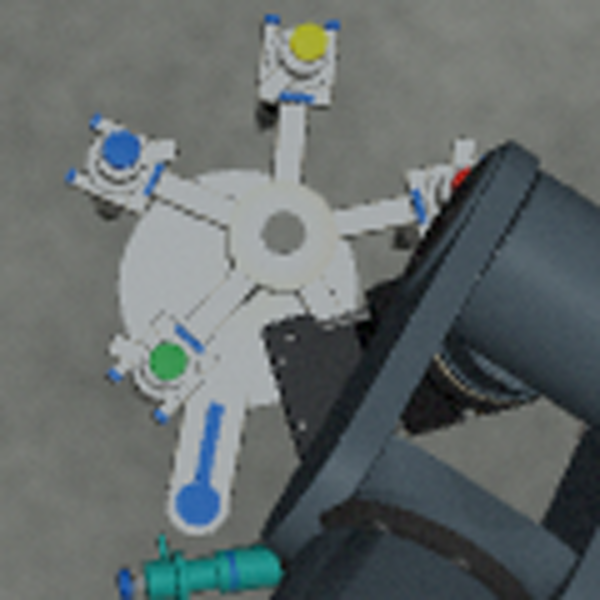

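All four hanging pipettes are seated in the crop. Yellow at (309,42) puts the empty arm at about −150°, as planned. Next push goes to about −181°.

```bash
python3 -m jog '{"dp":[[-2,-4,0],[-4,-9,0],[-6,-13,0],[-8,-17,0],[-10,-21,0],[-11,-25,0],[-12,-29,0],[-13,-33,0],[-14,-37,0],[-15,-41,0],[-15,-45,0],[-16,-49,0]],"delta_rot":[[0,0,0],[0,0,0],[0,0,0],[0,0,0],[0,0,0],[0,0,0],[0,0,0],[0,0,0],[0,0,0],[0,0,0],[0,0,0],[0,0,0]],"gripper":[-1,-1,-1,-1,-1,-1,-1,-1,-1,-1,-1,-1]}'
cat >> h.py <<'E'
def measure(tag):
    im=robot.camera("top");cv2.imwrite(f"pics/{tag}.png",cv2.resize(im[125:245,310:430],(600,600),interpolation=cv2.INTER_CUBIC)[:,:,::-1])
    i=im.astype(int);r,g,b=i[...,0],i[...,1],i[...,2]
    for n,m,off in(("red",(r-g>80)&(r-b>80),72),("yel",(r-b>80)&(g-b>80),144),("green",(g-r>50)&(g-b>50),288)):
        m=m.copy();m[:120]=0;m[250:]=0;m[:,:310]=0;m[:,:]&=True;m[:,430:]=0
        k,l,s,ce=cv2.connectedComponentsWithStats(m.astype(np.uint8))
        if k<2: continue
        j=1+s[1:,4].argmax();d=ray("top",*ce[j],.294)[:2]-H
        print(n,s[j,4],np.hypot(*d).round(3),"empty at",((np.degrees(np.arctan2(d[1],d[0]))-off)%360-360).round(1))
    d=ray("top",349.4,226,.028)[:2]-H;print("toe",np.degrees(np.arctan2(d[1],d[0]))-360)
E
python3 -c "
from h import *
measure('top4')"
```

```text
time: 10.05
position: [0.4805, -0.1462, 0.2406]
tool_rot: [0.988, 0.154, 0.0, 0.0]
ft_force: [0.8, -1.9, -0.4]
grip_width: 0.0008
grip_force: 0.6
red 7 0.099 empty at -172.0
yel 40 0.101 empty at -175.0
green 37 0.101 empty at -178.4
toe -190.34414386338318
```

```bash
python3 -m jog '{"dp":[[-1,-4,0],[-1,-8,0],[-1,-12,0],[-1,-16,0],[0,-19,0],[0,-19,0]],"delta_rot":[[0,0,0],[0,0,0],[0,0,0],[0,0,0],[0,0,0],[0,0,0]],"gripper":[-1,-1,-1,-1,-1,-1]}'
python3 -c "
from h import *
measure('top5')"
```

```text
time: 10.7
position: [0.4743, -0.1275, 0.2404]
tool_rot: [0.988, 0.154, -0.001, -0.001]
ft_force: [0.6, 0.2, -0.2]
grip_width: 0.0007
grip_force: 0.0
red 5 0.095 empty at -182.6
yel 40 0.1 empty at -186.6
green 38 0.101 empty at -189.5
toe -190.34414386338318
```

View pics/top5.png

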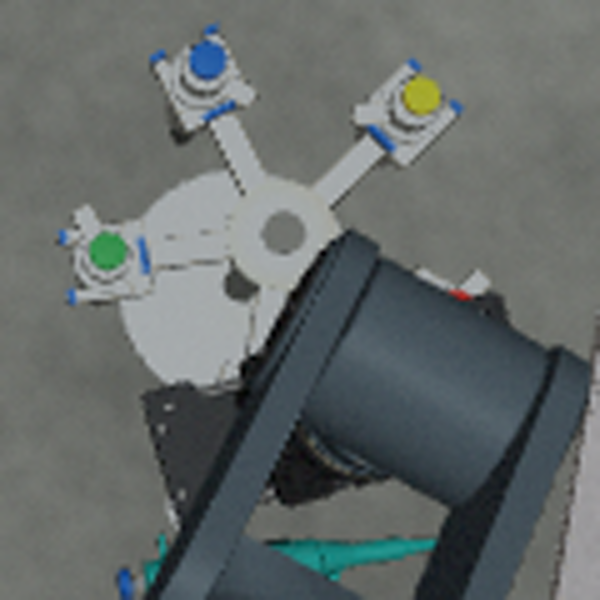

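Arm lips in the crop give directions of 26.4° for blue, −47.2° for yellow and 98.7° for green, so the empty arm is at −190.0°. The toe stripe, from (216,408) to (197,505), gives −191.1°. It is within about 1°, so I'll back off and lift.

```bash
python3 -m jog '{"dp":[[0,4,0],[0,8,0],[0,12,0],[0,12,-20],[0,12,-50],[0,12,-90],[0,12,-140],[0,40,-160],[0,90,-160],[0,140,-160],[0,190,-160],[0,240,-160]],"delta_rot":[[0,0,0],[0,0,0],[0,0,0],[0,0,0],[0,0,0],[0,0,0],[0,0,0],[0,0,0],[0,0,0],[0,0,0],[0,0,0],[0,0,0]],"gripper":[-1,-1,-1,-1,-1,-1,-1,-1,-1,-1,-1,-1]}'
python3 -m jog '{"dp":[[0,50,0],[0,100,0],[0,150,0],[0,150,0],[0,150,0],[0,150,0]],"delta_rot":[[0,0,0],[0,0,0],[0,0,0],[0,0,0],[0,0,0],[0,0,0]],"gripper":[-1,-1,-1,-1,-1,-1]}'
python3 -c "
from h import *
measure('top6')
for n in ('tray','tube_rack','tip_box','spare_pipette'): print(n,[d['rect'] for d in robot.search_frame(n,'top')][:1])"
```

```text
time: 11.95
position: [0.548, -0.3592, 0.4005]
tool_rot: [0.988, 0.154, 0.0, -0.0]
ft_force: [0.4, -0.3, 0.9]
grip_width: 0.0008
grip_force: 0.0
time: 12.55
position: [0.5932, -0.4991, 0.4007]
tool_rot: [0.988, 0.154, -0.0, -0.0]
ft_force: [-0.1, 0.2, 0.4]
grip_width: 0.0009
grip_force: 0.0
red 41 0.097 empty at -187.2
yel 40 0.1 empty at -186.6
green 38 0.101 empty at -189.5
toe -190.34414386338318
tray [[429.5, 174.7, 456.3, 223.7]]
tube_rack [[197.7, 200.8, 236.0, 225.3]]
tip_box [[188.8, 142.9, 233.4, 174.9]]
spare_pipette [[439.3, 193.5, 444.6, 217.1]]
```

View pics/top6.png

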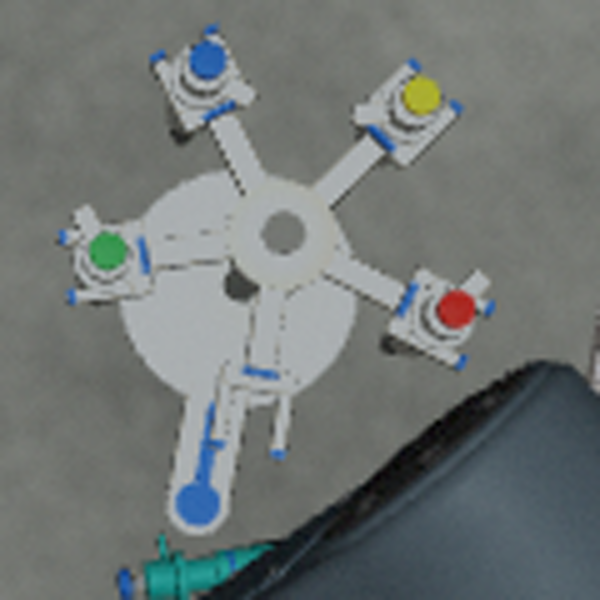

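The final picture shows the empty cradle with its root at (261,373) and prong tips at (219,444) and (278,454). It lies within about 2° of the toe line, roughly 3 mm off. All pipettes are seated and the robot is clear of everything.

```bash
python3 -c "
from rig import robot
print(robot.hand_in())"
```

```text
the job is handed in; nothing more can be done
None
```

The empty cradle is at rest over the blue-striped toe (about 2°, or 3 mm, off its line) with all four pipettes seated, and I handed the job in at about 13 s; the free-standing purple and turquoise look-alikes toppled onto the bench along the way, cause unknown, and the tray was half hidden by the arm in the last picture.

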